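# Pull the clogged clay screen and show it to the lamp

## Task

On the clay filter, one of the two chambers has its clog pin popped up: swing that chamber's cover right up, draw its screen plate up out of the slot by the tab, and hold it upright in front of the inspection lamp, centred on the light face, about 100 mm from it, with its broad side square to the lamp. Finish while still holding it there, steady and touching neither lamp nor filter. Leave the other chamber shut and the things lying about where they are.

Things in the scene. Friction and masses are not known exactly. Their poses are not given: they have to be found in the camera images.
- filter_block: Fixed aluminium filter block, 115 (x) x 300 (y) x 85 mm high. Origin: centre of its underside, on the table. Its x axis points away from the handles towards the cover hinges, y to its left, z up. The chambers lie at y = +70 mm (left, l) and y = -70 mm (right, r), x = 0. Each has a slot in the block's flat top, 70 mm along x, 16 mm along y, 70 mm deep, with a screen plate standing in it; a hinged cover hides the part above the slot. Pipe stubs stick out level from both ends.
- pin_up: The popped-up clog indicator on the block's top: a dark round collar (30 mm across, 8 mm high) with a pin standing 48 mm out of it (14 mm stem, 26 mm round white plastic head; top 56 mm above the block's top). Fixed. Origin: underside, on the block's top, at block x = +35 mm, y = +128 or -128 mm: it belongs to the chamber on that same side.
- pin_flat: The other clog indicator: the same collar with its pin pushed in (only the 8 mm thick white head, 26 mm across, sits on the collar), at the other end of the block. Fixed. Origin: underside.
- hood_l (a joint): Angle of the left (block y = +70 mm) cover: a grey sheet-metal hood open below, 105 mm long in block x, 84 mm wide, 55 mm high, hinged along its far (+x) lower edge. 0 = shut, grows as the handle side swings up and over away from the robot, stop at 1.9 rad; about 1.57 stands upright. The hinge is stiff (about 0.22 N m) and the cover stays where it is left. Under about 1.5 rad it still overhangs the space above the slot where a gripper comes down.
- hood_l_handle (a point): Middle of the bar handle on the left (block y = +70 mm) cover's near side: a 12 mm round bar along block y, 84 mm long (72 mm between its two stand-off legs, which are 8 mm thick), its axis 35 mm out from the cover's front wall; shut, it is 30 mm above the block's top and 82.5 mm towards -x from the slot's middle. Moves with the cover.
- hood_l_hinge (a point): Middle of the left (block y = +70 mm) cover's hinge axis (along block y), at the height of the block's top, 57.5 mm in +x from the slot's middle; the handle bar is 140 mm from it level and 30 mm up when shut.
- screen_l: Loose steel screen plate of the left (block y = +70 mm) chamber, about 160 g: a mesh in a frame 64 (x) x 10 (y) x 70 mm (z), with a pull tab 34 (x) x 10 (y) mm on top, from z = 70 to 114 mm. Origin: centre of its lower edge; y is the normal of its broad face, z up along the tab. At the start it stands in the slot, frame top level with the block's top, the tab standing 44 mm above that, hidden by the cover; 3 mm play all round.
- screen_l_mid (a point): Centre of the mesh of screen_l, 35 mm above its lower edge (the top of the tab is 79 mm above it).
- hood_r (a joint): Angle of the right (block y = -70 mm) cover: a grey sheet-metal hood open below, 105 mm long in block x, 84 mm wide, 55 mm high, hinged along its far (+x) lower edge. 0 = shut, grows as the handle side swings up and over away from the robot, stop at 1.9 rad; about 1.57 stands upright. The hinge is stiff (about 0.22 N m) and the cover stays where it is left. Under about 1.5 rad it still overhangs the space above the slot where a gripper comes down.
- hood_r_handle (a point): Middle of the bar handle on the right (block y = -70 mm) cover's near side: a 12 mm round bar along block y, 84 mm long (72 mm between its two stand-off legs, which are 8 mm thick), its axis 35 mm out from the cover's front wall; shut, it is 30 mm above the block's top and 82.5 mm towards -x from the slot's middle. Moves with the cover.
- hood_r_hinge (a point): Middle of the right (block y = -70 mm) cover's hinge axis (along block y), at the height of the block's top, 57.5 mm in +x from the slot's middle; the handle bar is 140 mm from it level and 30 mm up when shut.
- screen_r: Loose steel screen plate of the right (block y = -70 mm) chamber, about 160 g: a mesh in a frame 64 (x) x 10 (y) x 70 mm (z), with a pull tab 34 (x) x 10 (y) mm on top, from z = 70 to 114 mm. Origin: centre of its lower edge; y is the normal of its broad face, z up along the tab. At the start it stands in the slot, frame top level with the block's top, the tab standing 44 mm above that, hidden by the cover; 3 mm play all round.
- screen_r_mid (a point): Centre of the mesh of screen_r, 35 mm above its lower edge (the top of the tab is 79 mm above it).
- lamp: Fixed inspection lamp: a black square panel 130 x 130 mm, 22 mm thick, centre 165 mm above the table (top at 230 mm), on a post and a dark base 110 x 90 x 14 mm. Origin: on the table under the panel's front. Its light face looks along the lamp's own -y axis; x runs along the face, z up.
- lamp_face (a point): Centre of the lamp's white light face, 165 mm above the table; axes as the lamp's (-y points out of the face).
- clay_sample: Bystander: printed clay test piece, about 60 x 95 x 55 mm. Origin: underside.
- slip_jar: Bystander: white closed jar, 64 mm across, 90 mm high. Origin: underside.
- scraper: Bystander: spatula lying on the table. Origin: underside.
- nozzle: Bystander: brass printing nozzle standing wide end down, 44 mm across, 50 mm high. Origin: underside.
There are look-alikes about, which are no part of the job. Of the things that look like the lamp, the largest one is meant.

How it is judged (in metres and radians):
On the way, in this order (a step that is already met when the one before it is completed fails the run):
1. the cover of the chamber with the popped-up pin is swung up (over 1.2 rad) while its screen is still in the slot (((y of pin_up in the frame of filter_block above 0 m and value of joint hood_l above 1.2 rad and z of screen_l in the frame of filter_block below 0.05 m) or (y of pin_up in the frame of filter_block below 0 m and value of joint hood_r above 1.2 rad and z of screen_r in the frame of filter_block below 0.05 m))), for 0.2 s.
2. that chamber's screen is drawn fully out of its slot, in the fingers (((y of pin_up in the frame of filter_block above 0 m and z of screen_l in the frame of filter_block above 0.09 m and contact force between screen_l and the fingers above 0.5 N) or (y of pin_up in the frame of filter_block below 0 m and z of screen_r in the frame of filter_block above 0.09 m and contact force between screen_r and the fingers above 0.5 N))), for 0.1 s.
At the end, for the whole second after the job is handed in: Clogged side's screen held in the fingers, still, mesh middle 60-140 mm off the light face, within 30 mm of its centre sideways and in height, square to it within 0.25 rad, upright within 0.2 rad, touching neither lamp nor block; other cover shut (under 0.15 rad), other screen in its slot (((y of pin_up in the frame of filter_block above 0 m and x of screen_l_mid in the frame of lamp_face between -0.03 and 0.03 m and y of screen_l_mid in the frame of lamp_face between -0.14 and -0.06 m and z of screen_l_mid in the frame of lamp_face between -0.03 and 0.03 m and angle between the y axis of screen_l and the y axis of lamp, either way round below 0.25 rad and angle between screen_l's own z axis and vertical below 0.2 rad and contact force between screen_l and the fingers above 1 N and contact force between screen_l and lamp below 0.2 N and contact force between screen_l and filter_block below 0.2 N and linear speed of screen_l below 0.03 m/s and value of joint hood_r below 0.15 rad and z of screen_r in the frame of filter_block below 0.03 m) or (y of pin_up in the frame of filter_block below 0 m and x of screen_r_mid in the frame of lamp_face between -0.03 and 0.03 m and y of screen_r_mid in the frame of lamp_face between -0.14 and -0.06 m and z of screen_r_mid in the frame of lamp_face between -0.03 and 0.03 m and angle between the y axis of screen_r and the y axis of lamp, either way round below 0.25 rad and angle between screen_r's own z axis and vertical below 0.2 rad and contact force between screen_r and the fingers above 1 N and contact force between screen_r and lamp below 0.2 N and contact force between screen_r and filter_block below 0.2 N and linear speed of screen_r below 0.03 m/s and value of joint hood_l below 0.15 rad and z of screen_l in the frame of filter_block below 0.03 m))); the arm keeps its last pose, push and grip.
It fails at once if the other chamber's cover is opened (over 0.25 rad) or its screen lifted 20 mm ((y of pin_up in the frame of filter_block above 0 m and (value of joint hood_r above 0.25 rad or z of screen_r in the frame of filter_block above 0.035 m)) or (y of pin_up in the frame of filter_block below 0 m and (value of joint hood_l above 0.25 rad or z of screen_l in the frame of filter_block above 0.035 m))).
It fails at once if a bystander is moved more than 40 mm (distance of any of clay_sample, slip_jar, scraper, nozzle from where it was at the start of the episode above 0.04 m).
It also fails if it takes over 54 s, if anything falls off the work surface, if the arm or the gripper's body presses on something with over 40 N, if the wrist force passes 120 N, or if a joint passes its speed limit or range.

## Robot

A 6-joint arm with a two-finger parallel gripper is mounted at the origin on the work surface. World frame = base frame: x ahead of the robot, y to its left, z up, the work surface at z = 0. Lengths are in m, angles in degrees, forces in N, time in s.
With the tool pointing down it reaches from about 0.35 to 0.875 m from the base axis. Payload 4.2 kg.
Tool frame: the origin (TCP) lies midway between the tips of the shut fingers; the grasp point (between the pads) lies 19 mm behind it; z points along the fingers, y is the line along which they close (so a half turn about z gives the same grasp; the last joint's range is limited). The gripper opens to 87 mm and grips with 3 to 60 N. Pads are 19 mm wide; open, the fingers measure 117 mm over their backs; the gripper's body (75 mm by 190 mm) begins 51 mm behind the grasp point.
Start: joints at [86.035, 22.042, 0.453, 0, -68.411, -14.817], TCP at [0.201, 0.592, 0.223] pointing down, gripper open.
Joint ranges: [-179.83, 179.83], [-69.29, 118.12], [-61.27, 80.66], [-181.25, 117.63], [-171.15, -9.14], [-177.46, 177.46]. Speed limits (degrees/s): [159.86, 159.86, 180, 180, 180, 180].

## Interface

Orientations are given as [roll, pitch, yaw] about the fixed x, y, z axes, in that order (R = Rz(yaw) Ry(pitch) Rx(roll)).
In Python, from workcell import env gives the robot as it stands. The module is installed in compiled form; this text tells all that it offers. Calls block until the motion is done:
- env.goto(position, orientation): joint-space move of the TCP to a pose.
- env.move_straight(position, rotation=None, rate=0.15, force_limit=None): straight line of the TCP; rotation=None keeps the orientation; rate is the mean speed in m/s. With force_limit (N) it stops when the force on the tool has changed by that much, and returns True; else False.
- env.set_joints(angles): joint-space move.
- env.gripper_to(opening, grasp_force=None): opening from 0.0 (shut) to 1.0 (fully open); grasp_force is the grip in N (None keeps the last); returns when the fingers have stopped.
- env.dwell(seconds).
- env.inverse_kinematics(position, orientation): joint angles nearest the present ones, or None.
- env.read_state(): the state.
- env.grab_frame(name): name is "scene" or "top" or "wrist"; returns a dict with "image" (420x560x3 uint8, blue, green, red), "fx", "fy", "cx", "cy" (pixels), "position" and "orientation" of the camera in the world. Camera axes: x right, y up, looking along -z (the intrinsics and any distortion apply to the point x, -y, -z); pixel columns grow to the right and rows downward; lengths in m; the calibration is good to about 2 mm. The wrist camera is an equidistant fisheye: a pixel r from the principal point sees the ray r / f radians off the axis. A picture is of the moment at which its call begins. There is no depth.
A pose or a line that the arm cannot do raises env.Unreachable and nothing moves.
- env.close_job(): hands the job in; it is judged then, once.
Trained networks look in a picture, given as the dict that the camera call returned (one of the last four; its "shot" number tells which), for a name from the list of things; names that differ only in an ending like _2 or _b are one class to them, and where a whole thing is asked for, a point or a joint stands for the part that bears it (a point fixed in the world has none). Each returns a list of dicts, best first, with "score" (0 to 1); they miss things now and then, are a little off and sometimes report something else, mostly with a low value. They report only what shows in the picture. A call takes as long as a camera call. They do not tell look-alikes from the thing itself.
- env.search_frame(picture, thing): "xyz" ([x, y, z] in m, in world coordinates, good to about 4 mm: the middle of the surface that is visible of it).
- env.trace(picture, thing): "mask" (420x560 bool, what is visible of it).
The state is a dict: "clock": time; "joint_positions": joint angles; "qvel": joint speeds; "joint_torque": joint torques, N m; "position": TCP position; "tool_rot": TCP orientation; "force": force on the tool from outside, world axes, zero at the start; "wrist_torque": the same for the moment, N m; "opening": opening from 0.0 (shut) to 1.0 (fully open); "finger_force": force on a finger pad.
Only numpy, scipy, OpenCV 4.12 (cv2) and the standard library are available. Lean on these libraries where they do the work, as an engineer would, in place of code of your own. Each camera call takes 0.05 s, during which the arm holds its last target. There are 200 camera calls.

## Working session

There is one attempt and no reset: what is moved stays moved. The work goes in short steps, each a Python script; the robot and the scene stay as the last script left them, time stands still between calls to the robot, and variables do not carry over. Pictures are saved under pics/ and viewed, at most 10 in all, crops included, and the job is handed in when it is done.

```bash
mkdir -p pics; python3 - <<'E'
from workcell import env
import cv2
for n in ("scene","top"):
    p=env.grab_frame(n); cv2.imwrite(f"pics/{n}0.png",p["image"]); print(n,p["position"],p["orientation"],p["fx"],p["cx"],p["cy"])
    for t in ("filter_block","pin_up","pin_flat","hood_l_handle","hood_l","lamp","lamp_face","clay_sample","slip_jar","scraper","nozzle"):
        try: print(t,[(round(d["score"],2),[round(float(v),3) for v in d["xyz"]]) for d in env.search_frame(p,t)[:4]])
        except Exception as e: print(t,e)
print(env.read_state())
E
```

```text
scene [ 1.55540817 -0.14994628  0.93658614] [51.50760354  0.42352853 78.94191161] 428.6844820277607 275.08239910062395 208.81182627854744
filter_block [(0.75, [0.619, -0.141, 0.09])]
pin_up [(0.49, [0.604, -0.259, 0.111])]
pin_flat [(0.71, [0.725, 0.203, 0.041]), (0.43, [0.61, -0.003, 0.102])]
hood_l_handle [(0.71, [0.603, -0.066, 0.137])]
hood_l [(0.92, [0.602, -0.062, 0.141]), (0.9, [0.596, -0.206, 0.141])]
lamp [(0.96, [0.441, 0.531, 0.116]), (0.83, [0.586, 0.496, 0.102]), (0.81, [0.482, 0.374, 0.14]), (0.55, [0.725, 0.204, 0.042])]
lamp_face [(0.76, [0.438, 0.53, 0.118]), (0.67, [0.482, 0.371, 0.139]), (0.58, [0.588, 0.498, 0.1])]
clay_sample [(0.88, [0.725, 0.203, 0.042])]
slip_jar [(0.65, [0.385, -0.44, 0.058])]
scraper [(0.63, [0.375, 0.236, 0.001])]
nozzle [(0.67, [0.727, 0.2, 0.044]), (0.57, [0.729, -0.199, 0.022])]
top [0.22813739 0.01924539 1.50432672] [ 12.65675868   0.35589634 -90.6395783 ] 395.9916083034024 284.0493800339757 212.91010098497793
filter_block [(0.71, [0.549, -0.136, 0.119])]
pin_up [(0.54, [0.558, -0.066, 0.137]), (0.41, [0.592, -0.266, 0.141]), (0.27, [0.
[... 595 characters left out ...]
006, 0.104])]
{'clock': 1.2, 'joint_positions': array([ 8.60339101e+01,  2.20399333e+01,  4.52221089e-01, -2.18178093e-03,
       -6.84134770e+01, -1.48163916e+01]), 'qvel': array([ 0.00679002, -0.01492756, -0.07131547,  0.00521765,  0.03945394,
        0.07232538]), 'joint_torque': array([-9.54260686e-04, -3.90471625e+01,  1.87622327e+01,  4.22476217e+00,
        1.54970109e-02, -1.70338274e-05]), 'position': array([0.20119555, 0.59168576, 0.22256006]), 'tool_rot': array([ 1.79998332e+02,  1.65718191e-03, -1.87832842e+01]), 'force': array([1.00930295, 0.15518736, 0.12824086]), 'wrist_torque': array([ 0.00861573, -0.00269581,  0.01490849]), 'finger_force': 0.0, 'opening': 0.9986580851320729}
```

View pics/scene0.png

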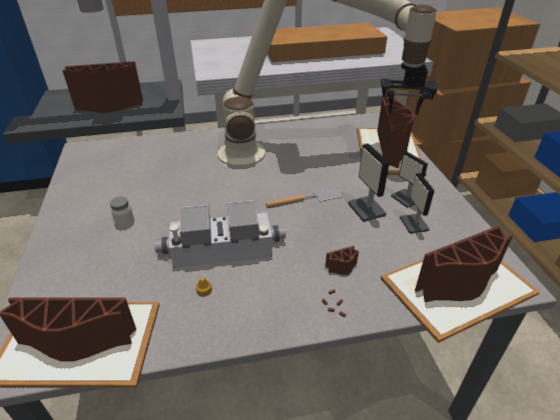

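View pics/top0.png

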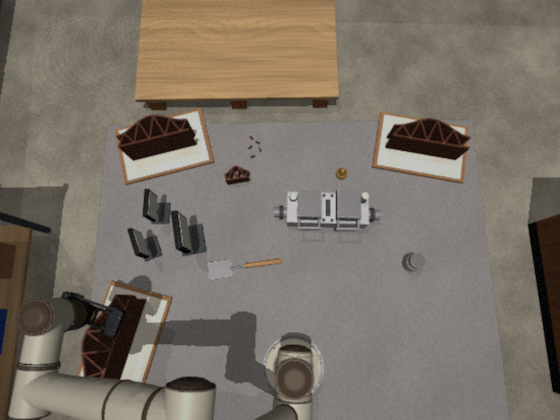

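The top view shows the block at about (330,208), with a pin at each end at (292,196) and (365,197). The network's heights put the popped-up pin on the right (-y). The biggest lamp is at about (183,232). I'll take closer views with the wrist camera.

```bash
cat > h.py <<'E'
from workcell import env
import cv2, numpy as np
from scipy.spatial.transform import Rotation as R
def ray(p,u,v,fish=False):
    a=np.array([(u-p["cx"])/p["fx"],(v-p["cy"])/p["fy"]])
    if fish:
        th=np.hypot(*a); d=np.array([*(a/th*np.sin(th)),np.cos(th)]) if th>1e-9 else np.array([0,0,1.])
    else: d=np.array([a[0],a[1],1.])
    return R.from_euler("xyz",p["orientation"],degrees=True).apply(d*[1,-1,-1])
def onplane(p,u,v,z,fish=False):
    d=ray(p,u,v,fish); c=np.array(p["position"]); return c+d*(z-c[2])/d[2]
E
python3 - <<'E'
from h import *
env.move_straight([.2,.592,.35],rate=.3)
for i,(q,ts) in enumerate([([.40,.17,.42],("lamp","lamp_face")),([.44,-.14,.40],("filter_block","pin_up","pin_flat","hood_r_handle","hood_r","lamp"))]):
    env.goto(q,[180,0,0]); p=env.grab_frame("wrist"); cv2.imwrite(f"pics/w{i}.png",p["image"]); print(p["position"],p["orientation"],p["fx"],p["fy"],p["cx"],p["cy"],env.read_state()["joint_positions"].round(1))
    np.savez(f"w{i}.npz",**p)
    for t in ts: print(t,[(round(d["score"],2),[round(float(v),3) for v in d["xyz"]]) for d in env.search_frame(p,t)[:4]])
print(env.read_state()["clock"])
E
```

```text
[0.48287195 0.17025508 0.58245729] [-17.72459356  -0.15402598 -89.92096062] 325.19226210127806 325.19226210127806 273.00763215781967 201.37090215111937 [ 44.7  -1.7  -1.6  -0.  -90.2  45.4]
lamp [(0.87, [0.435, 0.533, 0.121]), (0.75, [0.578, 0.495, 0.121]), (0.71, [0.465, 0.366, 0.167]), (0.46, [0.363, 0.245, 0.003])]
lamp_face [(0.89, [0.575, 0.498, 0.117]), (0.74, [0.432, 0.532, 0.124]), (0.57, [0.467, 0.368, 0.172])]
[ 0.52292067 -0.13981708  0.56306104] [-17.66732506  -0.1125216  -89.91248911] 325.19226210127806 325.19226210127806 273.00763215781967 201.37090215111937 [  2.7   1.2  -1.4  -0.  -87.4  87.4]
filter_block [(0.63, [0.559, -0.132, 0.14])]
pin_up [(0.67, [0.593, -0.264, 0.141])]
pin_flat [(0.74, [0.606, -0.006, 0.103])]
hood_r_handle [(0.95, [0.558, -0.2, 0.14])]
hood_r [(0.86, [0.56, -0.199, 0.14])]
lamp [(0.77, [0.461, 0.361, 0.016])]
5.1917
```

View pics/w0.png

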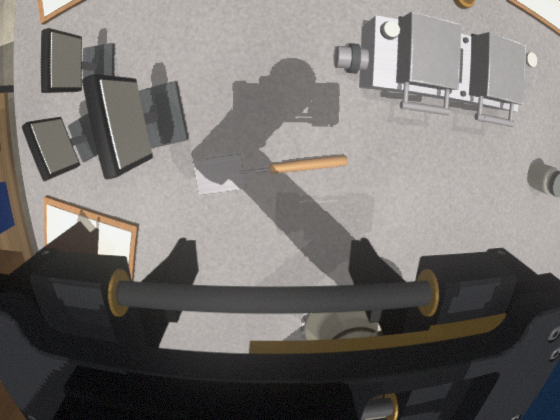

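View pics/w1.png

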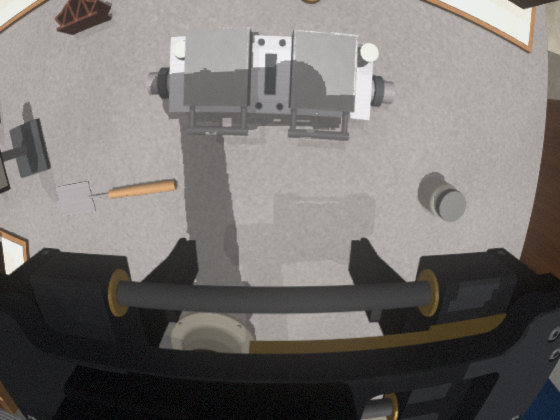

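```bash
python3 - <<'E'
import cv2,numpy as np
a=cv2.imread("pics/w0.png")[55:205,65:205]; b=cv2.imread("pics/w1.png")[15:165,270:410]
f=lambda x:cv2.resize(x,None,fx=2.8,fy=2.8,interpolation=cv2.INTER_CUBIC)
cv2.imwrite("pics/m.png",np.hstack([f(a),f(b)]))
E
```

```text
(no output)
```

View pics/m.png

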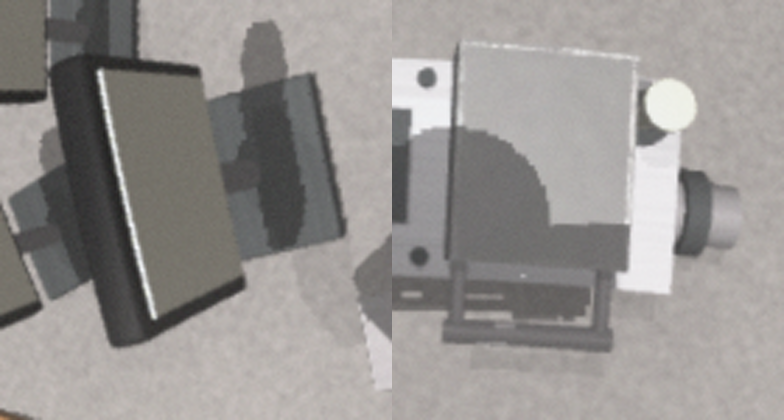

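```bash
python3 - <<'E'
from h import *
w0=dict(np.load("w0.npz"));w1=dict(np.load("w1.npz")); s=1/2.8
pa=lambda u,v,z:onplane(w0,65+u*s,55+v*s,z,True).round(4)
pb=lambda u,v,z:onplane(w1,270+(u-392)*s,15+v*s,z,True).round(4)
for c in [(95,63,.23),(148,335,.23),(202,70,.1),(244,287,.1)]: print("lamp",pa(*c))
obs=[((669,105,.141),(35,-128)),((445,335,.115),(-82.5,-28)),((612,344,.115),(-82.5,-112)),((460,43,.14),(57.5,-28)),((637,57,.14),(57.5,-112)),((630,270,.14),(-47.5,-112)),((449,262,.14),(-47.5,-28))]
P=np.array([pb(*o[0])[:2] for o in obs]);Q=np.array([o[1] for o in obs])/1000
A=P-P.mean(0);B=Q-Q.mean(0); th=np.arctan2((B[:,0]*A[:,1]-B[:,1]*A[:,0]).sum(),(A*B).sum())
M=np.array([[np.cos(th),-np.sin(th)],[np.sin(th),np.cos(th)]]); t=P.mean(0)-M@Q.mean(0)
print(np.degrees(th),t);print((P-(Q@M.T+t)).round(4)); print(t+M@[.035,-.128],t+M@[.035,.128])
E
```

```text
lamp [0.5219 0.3725 0.23  ]
lamp [0.4038 0.3554 0.23  ]
lamp [0.5244 0.3778 0.1   ]
lamp [0.4009 0.3587 0.1   ]
-1.5701753805972205 [ 0.56068209 -0.13710284]
[[ 0.0002  0.0003]
 [-0.0008  0.0001]
 [-0.0013  0.    ]
 [-0.0006 -0.0009]
 [-0.0003  0.0002]
 [ 0.002  -0.0005]
 [ 0.0009  0.0008]]
[ 0.59216158 -0.26601383] [ 0.59917631 -0.01010995]
```

```bash
cat >> h.py <<'E'
TH=np.radians(-1.57); T0=np.array([.5607,-.1371])
def W(x,y,z): # block frame (z from block top) -> world
    c,s=np.cos(TH),np.sin(TH); return np.array([T0[0]+c*x-s*y,T0[1]+s*x+c*y,.085+z])
E
python3 - <<'E'
from h import *
th=np.degrees(TH); o=[180,0,-90+th]; G=np.array([0,0,-.019])
env.gripper_to(.32,grasp_force=15)
bar=lambda a:W(.0575-.14*np.cos(a)+.03*np.sin(a),-.07,.14*np.sin(a)+.03*np.cos(a))+G
env.goto(bar(0)+[0,0,.1],o)
print("hit",env.move_straight(bar(0),rate=.12,force_limit=15))
env.gripper_to(0,grasp_force=15); s=env.read_state(); print(s["opening"],s["finger_force"],s["force"],s["clock"])
for a in np.radians(np.arange(12,101,11)):
    env.move_straight(bar(a),rate=.12); s=env.read_state(); print(round(np.degrees(a)),s["opening"].round(3),s["force"].round(1),round(s["clock"],1))
p=env.grab_frame("wrist"); q=env.grab_frame("scene")
cv2.imwrite("pics/s1.png",np.hstack([p["image"][:,:],q["image"]])[:, :][::1]) if 0 else cv2.imwrite("pics/s1.png",cv2.resize(q["image"][150:310,100:340],None,fx=3,fy=3))
E
```

```text
hit False
0.13498538983938022 14.993859976530075 [ 5.20090274  0.66080111 -1.26864748] 9.1167Traceback (most recent call last):
  File "<stdin>", line 9, in <module>
AttributeError: 'float' object has no attribute 'round'
```

The fingers closed to 0.135, which is about 12 mm, so they have the bar. The script stopped on a print error after the first step, so I'll carry on from there.

```bash
python3 - <<'E'
from h import *
G=np.array([0,0,-.019])
bar=lambda a:W(.0575-.14*np.cos(a)+.03*np.sin(a),-.07,.14*np.sin(a)+.03*np.cos(a))+G
for a in np.radians(np.arange(23,101,11)):
    env.move_straight(bar(a),rate=.12); s=env.read_state(); print(round(np.degrees(a)),round(s["opening"],3),s["force"].round(1),round(s["clock"],1))
q=env.grab_frame("scene")
cv2.imwrite("pics/s1.png",cv2.resize(q["image"][120:310,100:340],None,fx=3,fy=3))
E
```

```text
23 0.133 [ 5.7 -2.9 -4.7] 9.9
34 0.131 [ 2.1 -3.6 -1.5] 10.3
45 0.134 [-4.1 -2.1  4.4] 10.6
56 0.129 [-2.4 -3.7  5.6] 11.0
67 0.133 [-0.9 -4.5  6. ] 11.4
78 0.132 [ 1.  -5.5  3.6] 11.8
89 0.132 [ 2.  -6.2  2.2] 12.1
100 0.133 [ 2.7 -6.9  1.1] 12.5
```

View pics/s1.png

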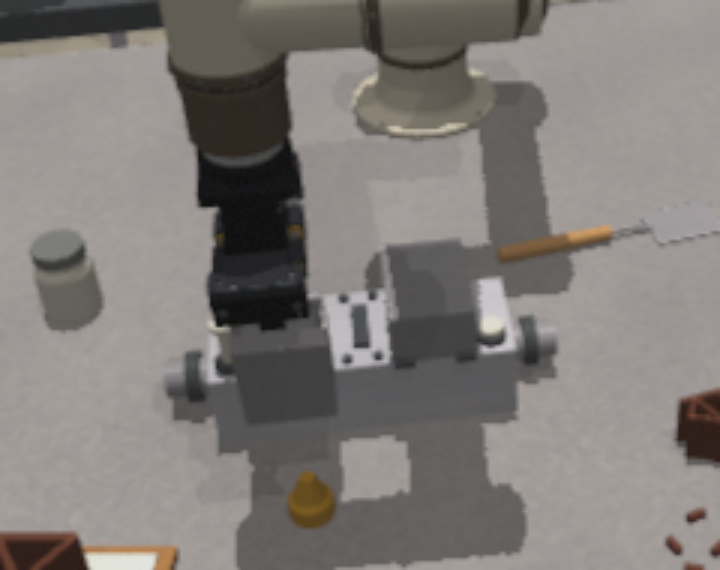

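The right cover stands upright, at about (285,370) in the crop. I'll release it and look into the chamber.

```bash
python3 - <<'E'
from h import *
th=np.degrees(TH)
env.gripper_to(.33); s=env.read_state(); p=s["position"]
env.move_straight(p+[0,0,.10],rate=.2)
env.goto(W(-.10,-.07,.22),[180,0,th])
p=env.grab_frame("wrist"); np.savez("w2.npz",**p)
for t in ("screen_r","screen_r_mid","hood_r_handle"): print(t,[(round(d["score"],2),[round(float(v),3) for v in d["xyz"]]) for d in env.search_frame(p,t)[:3]])
print(W(0,-.07,.044), p["position"],env.read_state()["clock"])
cv2.imwrite("pics/w2.png",cv2.resize(p["image"][0:250,150:450],None,fx=2.4,fy=2.4,interpolation=cv2.INTER_CUBIC))
E
```

```text
screen_r [(0.67, [0.556, -0.204, 0.126])]
screen_r_mid [(0.81, [0.562, -0.207, 0.13])]
hood_r_handle [(0.72, [0.638, -0.206, 0.085])]
[ 0.55878212 -0.20707372  0.129     ] [ 0.54185048 -0.20713781  0.46734013] 15.475
```

View pics/w2.png

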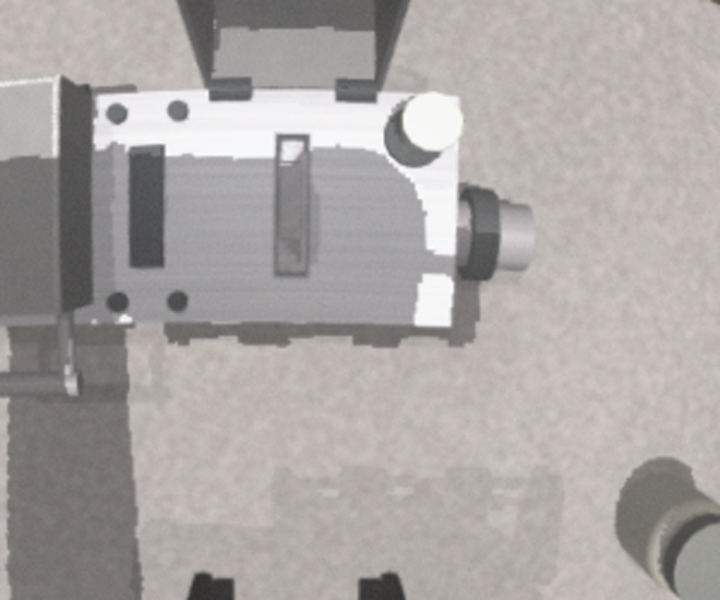

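The tab and slot show at about (292,206), clear of the raised hood. I'll grasp with the wrist turned 180° so the camera side faces away from the hood.

```bash
python3 - <<'E'
from h import *
th=np.degrees(TH); w=dict(np.load("w2.npz"))
c=np.mean([onplane(w,150+u/2.4,v/2.4,.085,True) for u,v in [(276,135),(309,136),(309,276),(274,276)]],0)
print("slot",c.round(4),"pred",W(0,-.07,0).round(4))
assert np.hypot(*(c-W(0,-.07,0))[:2])<.006
x,y=(c[:2]+W(0,-.07,0)[:2])/2
o=[180,0,th-180]
env.gripper_to(.45,grasp_force=45)
env.goto([x,y,.24],o)
print("hit",env.move_straight([x,y,.089],rate=.12,force_limit=12),env.read_state()["position"])
env.gripper_to(0,grasp_force=45); s=env.read_state(); print(s["opening"],s["finger_force"],s["force"],s["joint_positions"].round(0),s["clock"])
E
```

```text
slot [ 0.5597 -0.2069  0.085 ] pred [ 0.5588 -0.2071  0.085 ]
hit False [ 0.55981893 -0.20708053  0.0898532 ]
0.11104675990339878 44.99648996628821 [-0.11218561  0.27776714  1.45499569] [ -5.  26. -14.  -0. -50. -87.] 20.7
```

```bash
python3 - <<'E'
from h import *
s=env.read_state(); p=s["position"]
print("hit",env.move_straight(p+[0,0,.19],rate=.1,force_limit=25))
s=env.read_state(); print(s["position"],s["opening"],s["force"],s["clock"])
L=np.array([.4625,.366]); yaw=8.5; n=np.array([np.sin(np.radians(yaw)),-np.cos(np.radians(yaw))])
# mesh middle is 40 mm below TCP
t=np.r_[L+.1*n,.165+.0405]; h=np.r_[L+.13*n,.285]
env.goto(h,[180,0,yaw-180]); env.move_straight(t,rate=.1); env.dwell(.3)
s=env.read_state(); print(s["position"],s["tool_rot"],s["opening"],s["finger_force"],s["clock"])
for k in ("scene","top","wrist"):
    q=env.grab_frame(k); cv2.imwrite(f"pics/e_{k}.png",q["image"]); np.savez(f"e_{k}.npz",**q)
    for n_ in ("screen_r_mid","lamp_face"): print(k,n_,[(round(d["score"],2),[round(float(v),3) for v in d["xyz"]]) for d in env.search_frame(q,n_)[:3]])
a=cv2.imread("pics/e_scene.png")[100:250,300:450];b=cv2.imread("pics/e_wrist.png")
cv2.imwrite("pics/e.png",np.hstack([cv2.resize(a,(400,400)),cv2.resize(b,(400,300))[:, :] if 0 else cv2.copyMakeBorder(cv2.resize(b,(400,300)),0,100,0,0,cv2.BORDER_CONSTANT)]))
E
```

```text
hit False
[ 0.55899238 -0.20691028  0.27839478] 0.10801491161389717 [ 0.50617491 -0.48724994 -2.34388359] 22.75
[0.47739838 0.26707284 0.2058962 ] [ 1.79973311e+02  3.46586810e-02 -1.71510221e+02] 0.10973208538329994 44.997273311018944 25.7
scene screen_r_mid [(0.69, [0.488, 0.269, 0.176])]
scene lamp_face [(0.96, [0.438, 0.53, 0.115]), (0.78, [0.585, 0.496, 0.103]), (0.62, [0.484, 0.373, 0.141])]
top screen_r_mid []
top lamp_face [(0.74, [0.434, 0.358, 0.016]), (0.66, [0.581, 0.497, 0.142]), (0.6, [0.47, 0.547, 0.177])]
wrist screen_r_mid []
wrist lamp_face [(0.79, [0.445, 0.365, 0.186]), (0.72, [0.428, 0.523, 0.126])]
```

View pics/e.png

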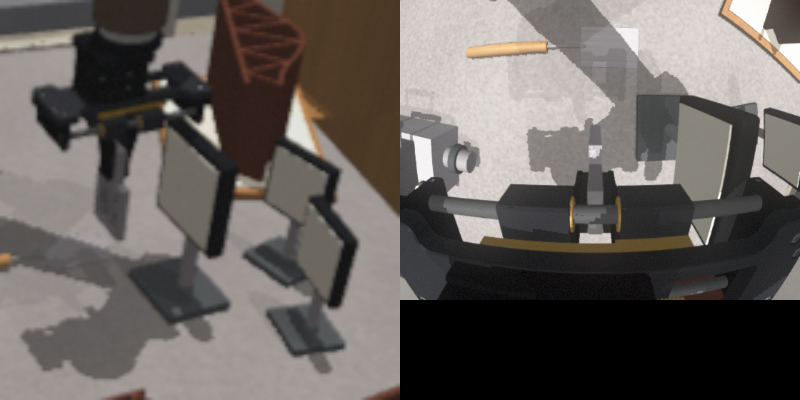

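The plate is held upright in front of the large lamp, with its lower corners at about (97,205) and (125,238) in the left crop. I'll do one quick numerical check by projecting the modelled corners into the scene view.

```bash
python3 - <<'E'
from h import *
w=dict(np.load("e_scene.npz")); a=np.radians(8.5); X=np.array([np.cos(a),np.sin(a),0]); n=np.array([np.sin(a),-np.cos(a),0])
Rm=R.from_euler("xyz",w["orientation"],degrees=True)
def pr(P):
    c=Rm.inv().apply(P-w["position"]); u=w["cx"]-w["fx"]*c[0]/c[2]; v=w["cy"]+w["fy"]*c[1]/c[2]; return [round((u-300)*8/3),round((v-100)*8/3)]
L=np.array([.4625,.366,0])
print("lamp",[pr(L+s*.065*X+[0,0,z]) for z in(.23,.1) for s in(-1,1)])
print("plate bottom",[pr(L+.1*n+s*.032*X+[0,0,.13]) for s in(-1,1)])
E
```

```text
lamp [[162, 114], [217, 168], [150, 202], [201, 259]]
plate bottom [[93, 212], [117, 240]]
```

```bash
python3 -c "
from h import *
print(env.close_job(), env.read_state()['clock'])"
```

```text
the job is handed in; nothing more can be done
the job is handed in; nothing more can be done
```

I swung up the right-hand cover (the popped-up pin's side), drew its screen out, and handed the job in at about 26 s with the screen held upright about 100 mm from the large lamp; the verdict was not shown.

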